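# Lock the indexing work-holder with its pin

### The arm

A 7-joint arm with a two-finger parallel gripper is mounted at the origin on the work surface. World frame = base frame: x ahead of the robot, y to its left, z up, the work surface at z = 0. Lengths are in m, angles in degrees, forces in N, time in s.
With the tool pointing down it reaches from about 0.425 to 0.875 m from the base axis. Payload 4.7 kg.
Tool frame: the origin (TCP) lies between the finger pads; the fingertips stand env.finger_overhang ahead of it and the grasp point (between the pads) lies 5 mm behind it (env.finger_overhang is the distance from the TCP to the fingertips, in m); z points along the fingers, y is the line along which they close (so a half turn about z gives the same grasp; the last joint's range is limited). The gripper opens to 87 mm and grips with 3 to 60 N. Pads are 19 mm wide; open, the fingers measure 117 mm over their backs; the gripper's body (75 mm by 190 mm) begins 51 mm behind the grasp point.
Start: joints at [66.526, 18.392, -4.016, 83.108, 1.295, 78.541, -3.26], TCP at [0.267, -0.593, 0.237] pointing down, gripper open.
Joint ranges: [-163.93, 163.93], [-17.29, 119.83], [-79.2, 71.16], [3.27, 140.29], [-89.18, 269.18], [5.43, 117.66], [-154.24, 154.24]. Speed limits (degrees/s): [147.25, 147.25, 180, 180, 180, 180, 180].

### API

Orientations are given as [roll, pitch, yaw] about the fixed x, y, z axes, in that order (R = Rz(yaw) Ry(pitch) Rx(roll)).
In Python, from cell import telemetry, eyes, env, models gives the robot as it stands. The module is installed in compiled form; this text tells all that it offers.
- The arm moves only by the tool drive_tool, never from a script. Its arguments are lists of equal length, an entry for each row: "angular": the turn, a rotation vector about the tool's x, y, z in rad, a list of three; "delta_pos": the shift along the tool's x, y, z in cm, a list of three; "gripper": the finger opening in cm, from 0 to 8.7. A call has 1 to 20 rows; each row shifts and turns the commanded pose from where the row before left it, along the tool's axes as they then stand; what a row does not reach is not made up. A row lasts 1/10 s, in which the tool goes at most 50 mm and 8.59 degrees, less where a joint would pass 70% of its speed; a pose out of reach is approached as far as the arm can. A call with a gripper value outside its range is refused whole. The fingers move at their own pace and stop on an object; "squeeze" is the grip in N (left out, the last holds). Time passes only in rows, so rows that do not move let the fingers close. It gives the time, the measured TCP pose, the force, the opening and the grip force at its end, in the units of the state.
- telemetry.get_obs(): the state, without advancing time (a new reading comes with each control period).
- eyes.read_camera(name): name is "scene" or "side" or "wrist"; returns a dict with "pixels" (384x512x3 uint8, red, green, blue), "mtx" (3x3 intrinsics, pixels), "D" ([k1, k2, p1, p2, k3] as OpenCV has them; the pictures are not rectified), "origin" and "orientation" of the camera in the world. Camera axes: x right, y down, z forward; pixel columns grow to the right and rows downward; lengths in m; the calibration is good to about 2 mm. A picture is of the moment at which its call begins. There is no depth.
- env.sign_off(): hands the job in; it is judged then, once.
Trained networks look in a picture, given as the dict that the camera call returned (one of the last four; its "shot" number tells which), for a name from the list of things; names that differ only in an ending like _2 or _b are one class to them, and where a whole thing is asked for, a point or a joint stands for the part that bears it (a point fixed in the world has none). Each returns a list of dicts, best first, with "p" (0 to 1); they miss things now and then, are a little off and sometimes report something else, mostly with a low value. They report only what shows in the picture. A call takes as long as a camera call.
- models.search_frame(picture, target): "centre" ([column, row] in pixels, amid what is visible of it).
- models.cut_out(picture, target): "pixels" (384x512 bool, what is visible of it) and "centre" ([column, row] in pixels, amid what is visible of it).
The state is a dict: "time_s": time; "qpos": joint angles; "joint_velocities": joint speeds; "effort": joint torques, N m; "tool_pos": TCP position; "tool_rot": TCP orientation; "force": force on the tool from outside, world axes, zero at the start; "wrist_torque": the same for the moment, N m; "grip_width": finger opening in m; "grasp_force": force on a finger pad.
Only numpy, scipy, OpenCV 4.12 (cv2) and the standard library are available. Lean on these libraries where they do the work, as an engineer would, in place of code of your own. Each camera call takes 0.05 s, during which the arm holds its last target. There are 200 camera calls.

### The job

Lock the swivel disc of the indexing work-holder: take the long thin index pin from the rack, and turn the loose disc by its knob until one of its holes lies under the guide bore, so that the pin passes down through bore and disc and its head sits fully home on the guide block. You will have to feel for the hole. Leave the other two pins in the rack and everything else on the bench where it is.

Things in the scene. Friction and masses are not known exactly. Their poses are not given: they have to be found in the camera images.
- index_pin_mid (a point): The index pin: steel, long and thin, 99 mm in all: round shaft 12 mm in diameter, 65 mm long, foot chamfered 2 mm; round head 28 mm in diameter, 34 mm high. About 120 g. Point: on its axis half-way up, 49.5 mm above the foot, 15.5 mm below the head's underside, 32.5 mm below the head's centre. z runs towards the head. Starts hanging upright by its head in one of the rack's three holes.
- indexer: Indexing work-holder, fixed grey base with a loose swivel disc and an overhanging guide block. Origin: on the table on the vertical swivel axis; x points from the axis to the guide bore, z up. Its base under the disc is 30 mm thick with a 20 mm hole below the bore.
- guide_mouth (a point): Centre of the upper mouth of the guide bore in the fixed guide block, 83 mm above the table, 75 mm from the swivel axis. Vertical bore 13.5 mm in diameter, chamfered 2 mm, 25 mm deep, right through the block (46 x 46 mm; a post stands on its outer side). The pin is home when its head sits on the block.
- disc_under_bore (a point): Fixed point on the bore's axis at the height of the disc's top face, 54 mm above the table, 4 mm below the guide block. The disc is 20 mm thick. Unless a disc hole is here (to about 1 mm), a pin in the bore stops on the disc, its head underside 36 mm above the block. Left standing there it stays upright, and drops under its own weight when a hole comes below it; it then blocks the disc.
- knob_grip (a point): Fixed point on the swivel axis 110 mm above the table, to grip the round black knob (44 mm in diameter, heights 92 to 128 mm) fixed to the disc. It turns the disc either way without stops; friction 0.1 N m; it stays where left. The frame does not turn with it.
- disc_centre (a point): Fixed point on the swivel axis at the disc's top face, 54 mm above the table. The disc is about 190 mm across, with three 14.5 mm through holes 75 mm from the axis, 120 degrees apart. Its angle is not measured: at the start no hole is within 15 degrees of the bore, and a turn of 16 to 104 degrees, either way, brings one under it.
- rack: Fixed wooden pin rack, 60 mm (x) by 210 mm (y), its 12 mm plate's top 75 mm above the table, open below. Origin at the centre of its underside. Three 20 mm holes through the plate, in a row along its y axis, 65 mm apart, the middle one at the centre; each holds one hanging pin, in any order.
- thick_pin_mid (a point): A wrong pin: steel, shaft 17 mm in diameter and 60 mm long, round head 38 mm in diameter and 34 mm high. Too thick for the guide bore. The point is on its axis half-way up (47 mm above the foot).
- short_pin_mid (a point): A wrong pin: steel, shaft 12 mm in diameter but only 30 mm long, square head 28 x 28 x 34 mm. Too short. The point is on its axis half-way up (32 mm above the foot).
- spatula: Bystander: laboratory spatula, 170 mm long, lying flat, handle to its -x.
- casting_ring: Bystander: open steel ring, 70 mm across, 55 mm high, standing. Origin under its centre.
- mixing_bowl: Bystander: black rubber bowl, 106 mm across, 65 mm high. Origin under its centre.
- plaster_jar: Bystander: jar, 72 mm across, 100 mm high. Origin under its centre.
- spray_bottle: Bystander: bottle, 54 mm across, 160 mm high. Origin under its centre.
- plaster_model: Bystander: plaster dental model, 70 x 75 mm, 35 mm high. Origin under its centre.
- brush_mug: Bystander: mug, 76 mm across, 90 mm high. Origin under its centre.
- flask_plug: Bystander: brass disc, 60 mm across, 25 mm high. Origin under its centre.

How it is judged:
By the outcome, as a careful person would: the job done as asked, in the order asked, and still so for the second after the job is handed in, with the robot touching nothing.
It also fails if it takes over 72 s, if anything falls off the work surface, if the arm or the gripper's body presses on something with over 40 N, if the wrist force passes 120 N, or if a joint passes its speed limit or range.

## Working session

There is one attempt and no reset: what is moved stays moved. The work goes in short steps, Python scripts to look and compute and a tool call to move; the robot and the scene stay as the last step left them, time stands still between calls to the robot, and variables do not carry over. Pictures are saved under pics/ and viewed, at most 10 in all, crops included, and the job is handed in when it is done.

Besides the shell and the picture viewer there is one more tool, called after "Call:" in YAML: its name, and indented under it one key for each argument. drive_tool: Moves the arm, as the interface text tells. Its arguments: {"type":"object","properties":{"angular":{"type":"array","items":{"type":"array","items":{"type":"number"}}},"delta_pos":{"type":"array","items":{"type":"array","items":{"type":"number"}}},"gripper":{"type":"array","items":{"type":"number"}},"squeeze":{"type":"number"}},"required":["angular","delta_pos","gripper"]}

```bash
mkdir -p pics; cat > h.py <<'E'
import numpy as np, cv2
from cell import telemetry, eyes, env, models
from scipy.spatial.transform import Rotation as R
def Rm(o):
    o=np.array(o,float)
    if o.shape==(3,3): return o
    return R.from_euler('xyz',o,degrees=True).as_matrix()
def ray(p,px):
    u=cv2.undistortPoints(np.array([[px]],float),np.array(p['mtx']),np.array(p['D']))[0,0]
    return np.array(p['origin']), Rm(p['orientation'])@np.array([u[0],u[1],1])
def at_z(p,px,z):
    o,d=ray(p,px); return o+d*(z-o[2])/d[2]
def proj(p,X):
    Rw=Rm(p['orientation']).T
    return cv2.projectPoints(np.array(X,float).reshape(-1,1,3),cv2.Rodrigues(Rw)[0],-Rw@np.array(p['origin']),np.array(p['mtx']),np.array(p['D']))[0][:,0]
def tri(pairs):
    A=0;b=0
    for p,px in pairs:
        o,d=ray(p,px); d=d/np.linalg.norm(d); M=np.eye(3)-np.outer(d,d); A=A+M; b=b+M@o
    return np.linalg.solve(A,b)
def save(p,n): cv2.imwrite('pics/'+n,cv2.cvtColor(p['pixels'],cv2.COLOR_RGB2BGR))
E
python3 - <<'E'
from h import *
o=telemetry.get_obs(); print(o); print(env.finger_overhang)
ims=[]
for n in ['scene','side','wrist']:
    p=eyes.read_camera(n); ims.append(p['pixels']); print(n,p['origin'],p['orientation'],p['mtx'][0])
    for t in ['index_pin_mid','thick_pin_mid','short_pin_mid','indexer','rack','guide_mouth','knob_grip','disc_centre']:
        try: r=models.search_frame(p,t)
        except Exception as e: print(t,e); continue
        print(n,t,[(np.round(x['centre']).tolist(),round(x['p'],2)) for x in r[:3]])
    save(p,n+'0.png')
a=np.hstack(ims[:2]); a=cv2.resize(a,(800,300),interpolation=cv2.INTER_AREA)
E
```

```text
{'time_s': 0.0, 'qpos': array([66.52685293, 18.44086272, -4.01582338, 83.17475778,  1.29568373,
       78.54080562, -3.2590138 ]), 'joint_velocities': array([-0.08828428, -0.06540076, -0.05614915, -0.04387208, -0.07294726,
       -0.02844124, -0.02571555]), 'effort': array([-1.37132411e-04, -4.91295326e+01, -4.04005805e-01, -3.12535429e+01,
       -6.38553291e-02,  4.36813734e-02,  1.99695760e-04]), 'tool_pos': array([ 0.26702509, -0.5920411 ,  0.23544236]), 'tool_rot': array([-1.79888857e+02,  6.30583034e-03,  2.42842994e+01]), 'force': array([-0.39384435,  0.1447485 ,  0.17003158]), 'wrist_torque': array([ 0.02120426,  0.00851759, -0.05431247]), 'grasp_force': 0.0, 'grip_width': 0.08681877280992391}
0.014
scene [1.12968566 0.32364281 1.03072269] [-143.58322142   -0.49804352  122.23451387] [407.10874832   0.         255.54545666]
scene index_pin_mid []
scene thick_pin_mid [([358.0, 234.0], 0.78), ([320.0, 308.0], 0.46)]
scene short_pin_mid [([335.0, 226.0], 0.63)]
scene indexer [([219.0, 170.0], 0.88)]
scene rack [([334.0, 233.0], 0.75)]
scene guide_mouth [([219.0, 171.0], 0.57)]
sc
[... 274 characters left out ...]

side thick_pin_mid [([211.0, 282.0], 0.69), ([301.0, 170.0], 0.17)]
side short_pin_mid [([233.0, 253.0], 0.8)]
side indexer [([298.0, 177.0], 0.78), ([355.0, 170.0], 0.67), ([201.0, 159.0], 0.56)]
side rack [([224.0, 291.0], 0.88)]
side guide_mouth [([303.0, 172.0], 0.68), ([121.0, 262.0], 0.65)]
side knob_grip [([303.0, 174.0], 0.73), ([159.0, 210.0], 0.39)]
side disc_centre [([300.0, 172.0], 0.86)]
wrist [ 0.32925721 -0.56486723  0.384675  ] [ 1.65603777e+02 -3.78897085e-03 -6.57444317e+01] [322.44877872   0.         256.92428438]
wrist index_pin_mid []
wrist thick_pin_mid []
wrist short_pin_mid []
wrist indexer []
wrist rack []
wrist guide_mouth []
wrist knob_grip []
wrist disc_centre []
```

View pics/scene0.png

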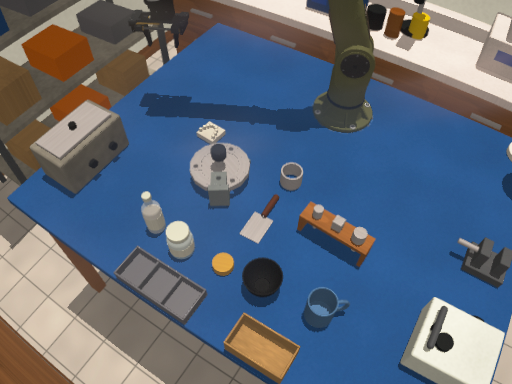

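View pics/side0.png

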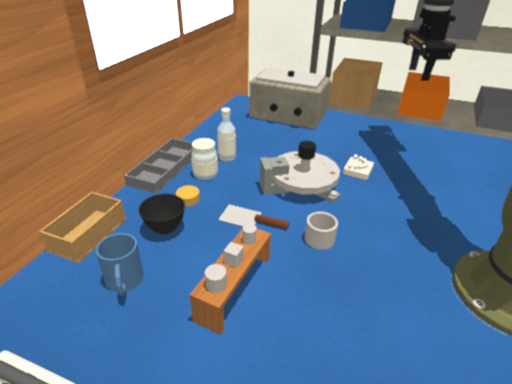

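The scene view shows the disc at (220,168), knob (218,152), guide block (219,185) and the rack pins: thin round (318,211), square (338,223), thick (360,236). Zooming in for precise pixels.

```bash
python3 - <<'E'
from h import *
a=cv2.imread('pics/scene0.png'); b=cv2.imread('pics/side0.png')
z=lambda im,x,y,w,h:cv2.resize(im[y:y+h,x:x+w],(400,300),interpolation=cv2.INTER_CUBIC)
# 4x for 100x75
t=np.vstack([np.hstack([z(a,180,135,100,75),z(a,290,195,100,75)]),np.hstack([z(b,250,130,100,75),z(b,190,215,100,75)])])
cv2.imwrite('pics/crops0.png',t)
ps=eyes.read_camera('scene'); pd=eyes.read_camera('side')
def show(n,s,d,z):
    print(n,'tri',np.round(tri([(ps,s),(pd,d)]),4),'scene@z',np.round(at_z(ps,s,z),4),'side@z',np.round(at_z(pd,d,z),4))
show('idx',(318.5,211),(249.5,233),.095)
show('short',(338,223),(233,253),.095)
show('thick',(360,236),(215,277),.095)
show('knobtop',(218,151),(307,146),.128)
E
```

```text
idx tri [0.509  0.1473 0.0966] scene@z [0.5085 0.1474 0.095 ] side@z [0.5095 0.145  0.095 ]
short tri [0.5155 0.2105 0.0963] scene@z [0.5148 0.2105 0.095 ] side@z [0.516  0.2091 0.095 ]
thick tri [0.5198 0.2777 0.0963] scene@z [0.52   0.2788 0.095 ] side@z [0.5199 0.2751 0.095 ]
knobtop tri [ 0.4937 -0.2013  0.1212] scene@z [ 0.5003 -0.1958  0.128 ] side@z [ 0.4904 -0.1921  0.128 ]
```

View pics/crops0.png

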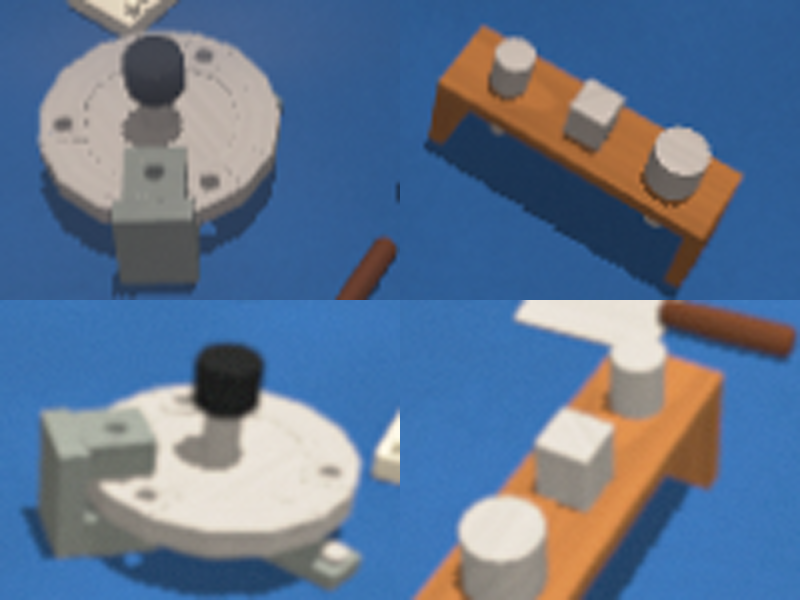

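```bash
python3 - <<'E'
from h import *
ps=eyes.read_camera('scene'); pd=eyes.read_camera('side')
m=[(ps,(218.2,177.7)),(pd,(279,161.7))]
print('mouth',tri(m),[at_z(*q,.083) for q in m])
H=[((230.7,148.5),(295.5,154.5)),((195.5,165.7),(332,172.5)),((232,180.2),(286.5,178.5))]
for k,p in enumerate((ps,pd)):
    X=np.array([at_z(p,h[k],.054)[:2] for h in H]); print(X)
    A=np.c_[2*X,np.ones(3)]; s=np.linalg.solve(A,(X**2).sum(1)); c=s[:2]
    mo=at_z(*m[k],.083)[:2]-c
    print('c',c,'r',np.sqrt(s[2]+c@c),'bore dist',np.linalg.norm(mo),'bore ang',np.degrees(np.arctan2(mo[1],mo[0])),'holes',np.degrees(np.arctan2(*(X-c).T[::-1])))
E
```

```text
mouth [ 0.55402669 -0.16055368  0.08203282] [array([ 0.55496948, -0.15972214,  0.083     ]), array([ 0.55344812, -0.15960845,  0.083     ])]
[[ 0.41779302 -0.21007165]
 [ 0.53672272 -0.26212797]
 [ 0.52267919 -0.13358292]]
c [ 0.49220463 -0.20195191] r 0.07485330925728916 bore dist 0.07564906072569737 bore ang 33.933662362188464 holes [-173.77256549  -53.50606361   65.97571928]
[[ 0.53776923 -0.26332588]
 [ 0.41876559 -0.21048167]
 [ 0.5216277  -0.13318063]]
c [ 0.49343307 -0.20275114] r 0.07506659302987875 bore dist 0.07391278051347046 bore ang 35.71101335272354 holes [ -53.79867036 -174.08907608   67.93890555]
```

Call:
drive_tool:
  angular:
    - [0,0,-0.133]
    - [0,0,-0.133]
    - [0,0,-0.133]
    - [0,0,-0.133]
    - [0,0,-0.133]
    - [0,0,-0.133]
    - [0,0,-0.133]
    - [0,0,-0.133]
  delta_pos:
    - [0,0,0]
    - [0,0,0]
    - [0,0,0]
    - [0,0,0]
    - [0,0,0]
    - [0,0,0]
    - [0,0,0]
    - [0,0,0]
  gripper: [8.7,8.7,8.7,8.7,8.7,8.7,8.7,8.7]

```text
time_s: 2.35
tool_pos: [0.2672, -0.5925, 0.2366]
tool_rot: [180.0, 0.0, 85.6]
force: [0.7, 0.3, 0.4]
grip_width: 0.087
grasp_force: 0.0
```

Call:
drive_tool:
  angular:
    - [0,0,0]
    - [0,0,0]
    - [0,0,0]
    - [0,0,0]
    - [0,0,0]
    - [0,0,0]
    - [0,0,0]
    - [0,0,0]
    - [0,0,0]
    - [0,0,0]
    - [0,0,0]
    - [0,0,0]
    - [0,0,0]
    - [0,0,0]
    - [0,0,0]
    - [0,0,0]
    - [0,0,0]
    - [0,0,0]
    - [0,0,0]
    - [0,0,0]
  delta_pos:
    - [4.2,1,0]
    - [4.2,1,0]
    - [4.2,1,0]
    - [4.2,1,0]
    - [4.2,1,0]
    - [4.2,1,0]
    - [4.2,1,0]
    - [4.2,1,0]
    - [4.2,1,0]
    - [4.2,1,0]
    - [4.2,1,0]
    - [4.2,1,0.5]
    - [4.2,1,0.5]
    - [4.2,1,0.5]
    - [4.2,1,0.5]
    - [4.2,1,0.5]
    - [4.2,1,0.5]
    - [4.2,1,0.5]
    - [0,0,0.5]
    - [0,0,0]
  gripper: [8.7,8.7,8.7,8.7,8.7,8.7,8.7,8.7,8.7,8.7,8.7,8.7,8.7,8.7,8.7,8.7,8.7,8.7,8.7,8.7]

```text
time_s: 4.35
tool_pos: [0.5086, 0.1469, 0.1957]
tool_rot: [-179.9, -0.0, 85.4]
force: [-0.3, -0.4, 0.6]
grip_width: 0.0871
grasp_force: 0.0
```

```bash
cat >> h.py <<'E'
def goto(x,y,z,yaw=None):
    o=telemetry.get_obs(); t=np.array(o['tool_pos']); M=Rm(o['tool_rot'])
    print('tcp',np.round(t,4),np.round(o['tool_rot'],2),'t',round(o['time_s'],2),'F',np.round(o['force'],1),'T',np.round(o['wrist_torque'],2),'w',round(o['grip_width'],4),'g',round(o['grasp_force'],1))
    print('delta cm',np.round(M.T@(np.array([x,y,z])-t)*100,2))
    if yaw is not None: print('ang z rad',round(np.radians((o['tool_rot'][2]-yaw+180)%360-180),4))
E
python3 - <<'E'
from h import *
goto(.509,.147,.103,85.3)
p=eyes.read_camera('wrist'); save(p,'w1.png')
print(np.round(proj(p,[[.509,.147,.109],[.5155,.2105,.109],[.52,.2777,.109]]),1))
for t in ['index_pin_mid','short_pin_mid','thick_pin_mid']:
    print(t,[(np.round(x['centre'],1),round(x['p'],2)) for x in models.search_frame(p,t)[:2]])
E
```

```text
tcp [0.5086 0.1469 0.1957] [-1.7988e+02 -2.0000e-02  8.5410e+01] t 4.35 F [-0.3 -0.4  0.6] T [-0.05 -0.06  0.04] w 0.0871 g 0.0
delta cm [0.01 0.06 9.27]
ang z rad 0.002
[[257.2 200.6]
 [259.2 114.2]
 [258.   11.8]]
index_pin_mid []
short_pin_mid [(array([261.5, 117. ]), 0.63)]
thick_pin_mid [(array([258.9,  26.7]), 0.6)]
```

View pics/w1.png

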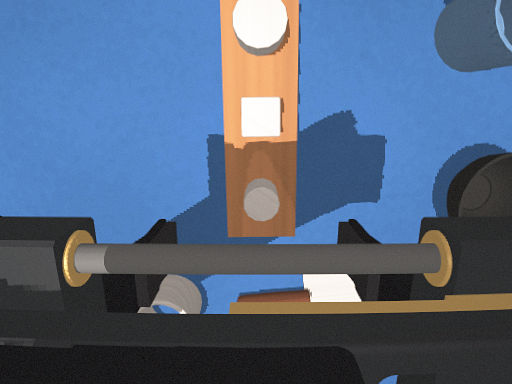

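Wrist view: thin pin's head at about (262,198), square head (261,117), thick head (260,22). The pin lies about 3 mm to tool +y of the TCP.

Call:
drive_tool:
  angular:
    - [0,0,0]
    - [0,0,0]
    - [0,0,0]
    - [0,0,0]
    - [0,0,0]
    - [0,0,0]
    - [0,0,0]
    - [0,0,0]
    - [0,0,0]
    - [0,0,0]
    - [0,0,0]
    - [0,0,0]
    - [0,0,0]
    - [0,0,0]
    - [0,0,0]
    - [0,0,0]
  delta_pos:
    - [0.1,0.3,2]
    - [0,0,2]
    - [0,0,2]
    - [0,0,2]
    - [0,0,1.5]
    - [0,0,0.6]
    - [0,0,0]
    - [0,0,0]
    - [0,0,0]
    - [0,0,0]
    - [0,0,0]
    - [0,0,0]
    - [0,0,0]
    - [0,0,0]
    - [0,0,0]
    - [0,0,0]
  gripper: [8.7,8.7,8.7,8.7,8.7,8.7,8.7,2,2,2,2,2,2,2,2,2]
  squeeze: 30

```text
time_s: 6.15
tool_pos: [0.5123, 0.1467, 0.0955]
tool_rot: [-180.0, 0.0, 85.2]
force: [-0.7, 0.7, 0.7]
grip_width: 0.0274
grasp_force: 30.0
```

Call:
drive_tool:
  angular:
    - [0,0,0]
    - [0,0,0]
    - [0,0,0]
    - [0,0,0]
    - [0,0,0]
    - [0,0,0]
    - [0,0,0]
    - [0,0,0]
    - [0,0,0]
    - [0,0,0]
    - [0,0,0]
    - [0,0,0]
    - [0,0,0]
    - [0,0,0]
    - [0,0,0]
    - [0,0,0]
    - [0,0,0]
    - [0,0,0]
    - [0,0,0]
    - [0,0,0]
  delta_pos:
    - [0,0,-2]
    - [0,0,-2]
    - [0,0,-3]
    - [0,0,-3]
    - [0,0,-2.8]
    - [-3,0.67,0]
    - [-3,0.67,0]
    - [-3,0.67,0]
    - [-3,0.67,0]
    - [-3,0.67,0]
    - [-3,0.67,0]
    - [-3,0.67,0]
    - [-3,0.67,0]
    - [-3,0.67,0]
    - [-3.2,0.68,0]
    - [0,0,1]
    - [0,0,1]
    - [0,0,1]
    - [0,0,0.5]
    - [0,0,0]
  gripper: [2,2,2,2,2,2,2,2,2,2,2,2,2,2,2,2,2,2,2,2]

```text
time_s: 8.15
tool_pos: [0.5536, -0.1585, 0.1875]
tool_rot: [-179.9, -0.0, 85.4]
force: [1.0, -0.4, -2.0]
grip_width: 0.0275
grasp_force: 30.0
```

```bash
python3 - <<'E'
from h import *
goto(.5543,-.160,.18,85.3)
ps=eyes.read_camera('scene'); pd=eyes.read_camera('side')
z=lambda im,x,y:cv2.cvtColor(cv2.resize(im[y:y+75,x:x+50],(400,600),interpolation=cv2.INTER_CUBIC),cv2.COLOR_RGB2BGR)
cv2.imwrite('pics/c2.png',np.hstack([z(ps['pixels'],195,130),z(pd['pixels'],255,110)]))
for p in (ps,pd): print(np.round(proj(p,[[.5543,-.16,.083],[.5543,-.16,.102],[.4928,-.2023,.128]]),1))
E
```

```text
tcp [ 0.5536 -0.1585  0.1875] [-1.799e+02 -3.000e-02  8.536e+01] t 8.15 F [ 1.  -0.4 -2. ] T [-0.   -0.12 -0.06] w 0.0275 g 30.0
delta cm [-0.14  0.08  0.75]
ang z rad 0.001
[[218.3 177.5]
 [217.8 173.5]
 [217.7 148.6]]
[[278.7 161.6]
 [279.1 155.4]
 [307.2 144.1]]
```

View pics/c2.png

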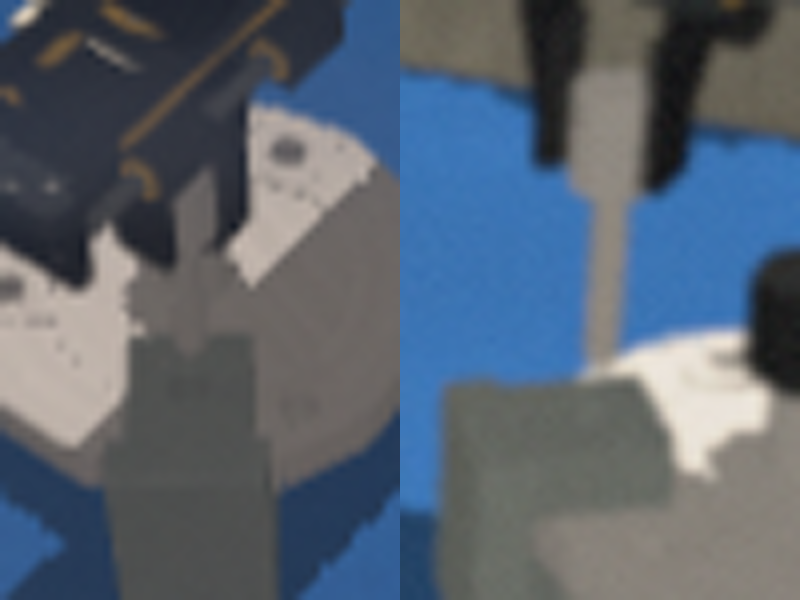

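Scene crop: pin foot at image px (218.6,172.8); side crop: foot at (279.8,154.8), hanging over the bore mouth.

```bash
python3 - <<'E'
from h import *
ps=eyes.read_camera('scene'); pd=eyes.read_camera('side')
q=[(ps,(218.6,172.8)),(pd,(279.8,154.8))]
print(tri(q),[at_z(*k,.102) for k in q],[at_z(*k,.083) for k in [(ps,(218.2,177.7)),(pd,(279,161.7))]])
E
```

```text
[ 0.55233971 -0.1585092   0.10466847] [array([ 0.55097201, -0.15962227,  0.102     ]), array([ 0.55366699, -0.16344583,  0.102     ])] [array([ 0.55496948, -0.15972214,  0.083     ]), array([ 0.55344812, -0.15960845,  0.083     ])]
```

Call:
drive_tool:
  angular:
    - [0,0,0]
    - [0,0,0]
    - [0,0,0]
    - [0,0,0]
    - [0,0,0]
    - [0,0,0]
  delta_pos:
    - [-0.2,0.19,0]
    - [0,0,0.6]
    - [0,0,0.5]
    - [0,0,0.4]
    - [0,0,0.4]
    - [0,0,0]
  gripper: [2,2,2,2,2,2]

```text
time_s: 8.95
tool_pos: [0.5555, -0.1618, 0.1687]
tool_rot: [-179.9, -0.0, 85.3]
force: [-0.2, 0.8, -1.8]
grip_width: 0.0275
grasp_force: 30.0
```

Call:
drive_tool:
  angular:
    - [0,0,0]
    - [0,0,0]
    - [0,0,0]
    - [0,0,0]
    - [0,0,0]
  delta_pos:
    - [0,0,0.3]
    - [0,0,0.3]
    - [0,0,0.3]
    - [0,0,0.3]
    - [0,0,0]
  gripper: [2,2,2,2,2]

```text
time_s: 9.45
tool_pos: [0.556, -0.1614, 0.157]
tool_rot: [-180.0, -0.0, 85.3]
force: [0.8, 2.4, -2.5]
grip_width: 0.0274
grasp_force: 30.0
```

Call:
drive_tool:
  angular:
    - [0,0,0]
    - [0,0,0]
    - [0,0,0]
    - [0,0,0]
    - [0,0,0]
    - [0,0,0]
  delta_pos:
    - [0.05,0,0.3]
    - [0,0,0.4]
    - [0,0,0.4]
    - [0,0,0.3]
    - [0,0,0.2]
    - [0,0,0]
  gripper: [2,2,2,2,2,2]

```text
time_s: 10.05
tool_pos: [0.556, -0.1612, 0.1411]
tool_rot: [-180.0, -0.0, 85.3]
force: [1.3, 1.4, -3.1]
grip_width: 0.0272
grasp_force: 30.0
```

Call:
drive_tool:
  angular:
    - [0,0,0]
    - [0,0,0]
    - [0,0,0]
    - [0,0,0]
    - [0,0,0]
    - [0,0,0]
    - [0,0,0]
    - [0,0,0]
    - [0,0,0]
    - [0,0,0]
    - [0,0,0]
    - [0,0,0]
    - [0,0,0]
    - [0,0,0]
  delta_pos:
    - [0,0,0]
    - [0,0,0]
    - [0,0,0]
    - [0,0,0]
    - [0,0,-1]
    - [0,0,-2]
    - [0,0,-2]
    - [0,0,-1.5]
    - [-1.15,-1.47,0]
    - [-1.15,-1.47,0]
    - [-1.15,-1.47,0]
    - [-1.15,-1.47,0]
    - [0,0,0]
    - [0,0,0]
  gripper: [6,6,6,6,6,6,6,6,6,6,6,6,6,6]

```text
time_s: 11.45
tool_pos: [0.494, -0.2024, 0.2071]
tool_rot: [179.9, 0.0, 85.2]
force: [0.3, 0.4, 0.6]
grip_width: 0.0602
grasp_force: 0.0
```

```bash
python3 - <<'E'
from h import *
goto(.4935,-.2025,.109,85.3)
p=eyes.read_camera('wrist'); d=eyes.read_camera('side')
print(np.round(proj(p,[[.4935,-.2025,.128],[.555,-.16,.153]]),1))
print(np.round(proj(d,[[.4935,-.2025,.128],[.555,-.16,.153],[.555,-.16,.119]]),1))
c=lambda im:cv2.cvtColor(im,cv2.COLOR_RGB2BGR)
cv2.imwrite('pics/w3.png',np.hstack([cv2.resize(c(p['pixels']),(450,338)),cv2.resize(c(d['pixels'][100:200,250:350]),(338,338))]))
E
```

```text
tcp [ 0.494  -0.2024  0.2071] [1.7994e+02 3.0000e-02 8.5200e+01] t 11.45 F [0.3 0.4 0.6] T [ 0.03 -0.15  0.03] w 0.0602 g 0.0
delta cm [-0.01 -0.06  9.81]
ang z rad -0.0017
[[255.8 203.7]
 [347.7 142.3]]
[[307.  144. ]
 [280.  137.9]
 [279.2 149.6]]
```

View pics/w3.png

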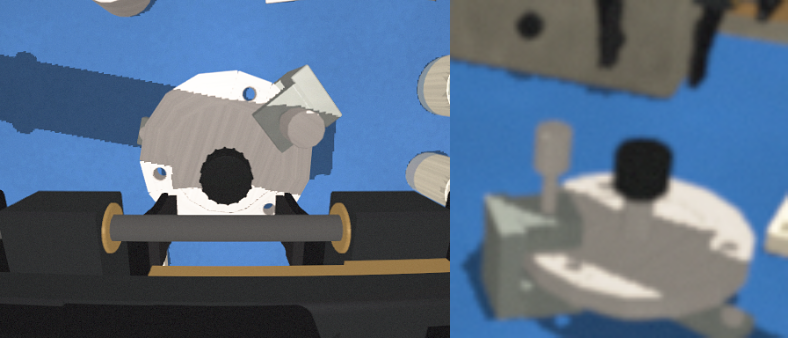

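Pin stands upright in the bore (wrist (305,128) in the view), knob at (227,177), centred under the gripper.

Call:
drive_tool:
  angular:
    - [0,0,0]
    - [0,0,0]
    - [0,0,0]
    - [0,0,0]
    - [0,0,0]
    - [0,0,0]
    - [0,0,0]
    - [0,0,0]
    - [0,0,0]
    - [0,0,0]
    - [0,0,0]
    - [0,0,0]
    - [0,0,0]
    - [0,0,0]
  delta_pos:
    - [0,0.1,2]
    - [0,0,2]
    - [0,0,2]
    - [0,0,2]
    - [0,0,1.2]
    - [0,0,0.6]
    - [0,0,0]
    - [0,0,0]
    - [0,0,0]
    - [0,0,0]
    - [0,0,0]
    - [0,0,0]
    - [0,0,0]
    - [0,0,0]
  gripper: [6,6,6,6,6,6,6,4,4,4,4,4,4,4]
  squeeze: 25

```text
time_s: 12.95
tool_pos: [0.4941, -0.2027, 0.1092]
tool_rot: [-179.9, 0.0, 85.2]
force: [-3.8, -0.1, 5.4]
grip_width: 0.0437
grasp_force: 25.0
```

```bash
python3 - <<'E'
from h import *
goto(.4935,-.2025,.109,85.3)
H=[(283.4,105.8),(182,196.8),(304.9,237.8)]
import cv2
p=eyes.read_camera('wrist'); print(p['origin'],p['orientation'])
# earlier picture pose: same xy/yaw, ~9.8cm higher
q=dict(p); q['origin']=np.array(p['origin'])+[0,0,.207-telemetry.get_obs()['tool_pos'][2]]
X=np.array([at_z(q,h,.054)[:2] for h in H]); A=np.c_[2*X,np.ones(3)]; s=np.linalg.solve(A,(X**2).sum(1)); c=s[:2]
print(c,np.sqrt(s[2]+c@c),np.degrees(np.arctan2(*(X-c).T[::-1])))
E
```

```text
tcp [ 0.4941 -0.2027  0.1092] [-1.7994e+02  4.0000e-02  8.5220e+01] t 12.95 F [-3.8 -0.1  5.4] T [ 0.1   0.83 -0.01] w 0.0437 g 25.0
delta cm [ 0.02 -0.06  0.02]
ang z rad -0.0013
[ 0.50021968 -0.13538851  0.25719615] [ 1.65562035e+02  5.36595574e-02 -4.79861526e+00]
[ 0.49462275 -0.2032654 ] 0.07462946889239526 [  66.76246074 -173.42362328  -55.01182918]
```

Call:
drive_tool:
  angular:
    - [0,0,0.047]
    - [0,0,0.047]
    - [0,0,0.047]
    - [0,0,0.047]
    - [0,0,0.047]
    - [0,0,0.047]
    - [0,0,0.047]
    - [0,0,0.047]
    - [0,0,0.047]
    - [0,0,0.047]
    - [0,0,0]
  delta_pos:
    - [0,0,0]
    - [0,0,0]
    - [0,0,0]
    - [0,0,0]
    - [0,0,0]
    - [0,0,0]
    - [0,0,0]
    - [0,0,0]
    - [0,0,0]
    - [0,0,0]
    - [0,0,0]
  gripper: [4,4,4,4,4,4,4,4,4,4,4]

```text
time_s: 14.1
tool_pos: [0.4945, -0.2029, 0.1092]
tool_rot: [180.0, 0.0, 58.3]
force: [-2.9, -0.1, 5.0]
grip_width: 0.0433
grasp_force: 25.0
```

Call:
drive_tool:
  angular:
    - [0,0,0.009]
    - [0,0,0.009]
    - [0,0,0.009]
    - [0,0,0.009]
    - [0,0,0.009]
    - [0,0,0.009]
    - [0,0,0]
  delta_pos:
    - [0,0,0]
    - [0,0,0]
    - [0,0,0]
    - [0,0,0]
    - [0,0,0]
    - [0,0,0]
    - [0,0,0]
  gripper: [4,4,4,4,4,4,4]

```text
time_s: 14.8
tool_pos: [0.4946, -0.2029, 0.1092]
tool_rot: [180.0, 0.0, 55.3]
force: [-2.2, -0.3, 6.2]
grip_width: 0.0435
grasp_force: 25.0
```

```bash
cat > chk.py <<'E'
from h import *
goto(.4935,-.2025,.109)
d=eyes.read_camera('side')
# brightness at head position when standing (z .119-.153) vs home
for z in (.145,.136,.127,.11,.10):
    u,v=np.round(proj(d,[[.555,-.16,z]])[0]).astype(int); print(z,(u,v),d['pixels'][v,u])
E
python3 chk.py
```

```text
tcp [ 0.4946 -0.2029  0.1092] [1.7997e+02 4.0000e-02 5.5270e+01] t 14.8 F [-2.2 -0.3  6.2] T [0.08 0.8  0.  ] w 0.0435 g 25.0
delta cm [-0.03 -0.11  0.02]
0.145 (np.int64(280), np.int64(141)) [230 223 209]
0.136 (np.int64(280), np.int64(144)) [141 136 127]
0.127 (np.int64(279), np.int64(147)) [144 138 130]
0.11 (np.int64(279), np.int64(153)) [142 136 125]
0.1 (np.int64(279), np.int64(156)) [141 133 125]
```

```bash
cat > chk.py <<'E'
from h import *
goto(.4935,-.2025,.109)
d=eyes.read_camera('side')
for v in range(134,166,2): print(v,[ ('B' if int(x[2])>int(x[0])+40 else str(int(x[0]))) for x in d['pixels'][v,272:290]])
E
python3 chk.py
```

```text
tcp [ 0.4946 -0.2029  0.1092] [1.7997e+02 4.0000e-02 5.5270e+01] t 14.85 F [-2.4  0.   5.1] T [0.05 0.75 0.08] w 0.0433 g 25.0
delta cm [-0.03 -0.11  0.02]
134 ['B', 'B', 'B', 'B', 'B', 'B', 'B', 'B', 'B', 'B', 'B', 'B', 'B', 'B', 'B', 'B', 'B', 'B']
136 ['B', 'B', 'B', 'B', 'B', 'B', 'B', 'B', 'B', 'B', 'B', 'B', 'B', 'B', 'B', 'B', 'B', 'B']
138 ['B', 'B', 'B', 'B', '180', '190', '187', '167', '152', '142', '138', '133', '120', 'B', 'B', 'B', 'B', 'B']
140 ['B', 'B', 'B', '158', '212', '234', '236', '234', '230', '210', '195', '184', '157', '126', 'B', 'B', 'B', 'B']
142 ['B', 'B', 'B', '114', '140', '156', '174', '187', '196', '203', '201', '182', '150', '117', 'B', 'B', 'B', 'B']
144 ['B', 'B', 'B', '119', '133', '140', '144', '141', '140', '143', '143', '144', '135', '109', 'B', 'B', 'B', 'B']
146 ['B', 'B', 'B', '122', '136', '138', '141', '142', '143', '141', '143', '142', '135', 'B', 'B', 'B', 'B', 'B']
148 ['B', 'B', 'B', '125', '138', '141', '143', '142', '142', '144', '143', '141', '129', 'B', 'B', 'B', 'B', 'B']
150 ['B', 'B', 'B', '121', '137', '144', '143', '141', '143'
[... 208 characters left out ...]
42', '138', '123', '113', '113', '122', '130', '131', '135', '141', '139']
156 ['B', 'B', 'B', 'B', 'B', '118', '137', '139', '138', '133', '124', '123', '125', '130', '136', '147', '173', '162']
158 ['92', '96', '95', '97', '105', '126', '138', '141', '135', '117', '104', '96', '98', '110', '126', '134', '138', '135']
160 ['97', '99', '98', '102', '110', '129', '140', '139', '134', '116', '98', '99', '98', '100', '110', '124', '133', '136']
162 ['103', '101', '96', '100', '106', '122', '132', '137', '126', '109', '97', '98', '98', '99', '100', '111', '124', '134']
164 ['162', '148', '135', '133', '130', '130', '136', '151', '145', '133', '128', '113', '103', '98', '99', '100', '104', '122']
```

Call:
drive_tool:
  angular:
    - [0,0,0.009]
    - [0,0,0.009]
    - [0,0,0.009]
    - [0,0,0.009]
    - [0,0,0.009]
    - [0,0,0]
  delta_pos:
    - [0,0,0]
    - [0,0,0]
    - [0,0,0]
    - [0,0,0]
    - [0,0,0]
    - [0,0,0]
  gripper: [4,4,4,4,4,4]

```text
time_s: 15.5
tool_pos: [0.4946, -0.2029, 0.1092]
tool_rot: [180.0, 0.0, 52.7]
force: [-3.7, -0.8, 5.9]
grip_width: 0.0437
grasp_force: 25.0
```

```bash
python3 chk.py
```

```text
tcp [ 0.4946 -0.2029  0.1092] [1.7997e+02 4.0000e-02 5.2690e+01] t 15.5 F [-3.7 -0.8  5.9] T [0.09 0.72 0.06] w 0.0437 g 25.0
delta cm [-0.04 -0.11  0.02]
134 ['B', 'B', 'B', 'B', 'B', 'B', 'B', 'B', 'B', 'B', 'B', 'B', 'B', 'B', 'B', 'B', 'B', 'B']
136 ['B', 'B', 'B', 'B', 'B', 'B', 'B', 'B', 'B', 'B', 'B', 'B', 'B', 'B', 'B', 'B', 'B', 'B']
138 ['B', 'B', 'B', 'B', 'B', 'B', 'B', 'B', 'B', 'B', 'B', 'B', 'B', 'B', 'B', 'B', 'B', 'B']
140 ['B', 'B', 'B', 'B', 'B', 'B', 'B', 'B', 'B', 'B', 'B', 'B', 'B', 'B', 'B', 'B', 'B', 'B']
142 ['B', 'B', 'B', 'B', 'B', 'B', 'B', 'B', 'B', 'B', 'B', 'B', 'B', 'B', 'B', 'B', 'B', 'B']
144 ['B', 'B', 'B', 'B', 'B', 'B', 'B', 'B', 'B', 'B', 'B', 'B', 'B', 'B', 'B', 'B', 'B', 'B']
146 ['B', 'B', 'B', 'B', 'B', 'B', 'B', 'B', 'B', 'B', 'B', 'B', 'B', 'B', 'B', 'B', 'B', 'B']
148 ['B', 'B', 'B', 'B', 'B', 'B', '113', '115', '111', 'B', 'B', 'B', 'B', 'B', 'B', 'B', 'B', 'B']
150 ['B', 'B', 'B', '168', '182', '163', '149', '146', '143', '139', '139', '136', '126', 'B', 'B', 'B', 'B', 'B']
152 ['B', 'B', '124', '171', '201', '213', '217', '217', '193', '162', '144', '136', '126', 'B', 'B', 'B', 'B', 'B']
154 ['B', 'B', '113', '133', '139', '145', '150', '158', '159', '153', '145', '138', '131', '129', '132', '141', '165', '161']
156 ['B', 'B', '117', '133', '141', '144', '144', '146', '146', '145', '143', '136', '131', '132', '136', '151', '191', '198']
158 ['93', '104', '126', '136', '142', '145', '145', '148', '149', '148', '142', '135', '118', '116', '126', '135', '134', '134']
160 ['115', '111', '128', '138', '141', '145', '147', '150', '149', '145', '138', '133', '114', '102', '110', '125', '135', '137']
162 ['168', '146', '134', '137', '141', '147', '147', '149', '148', '143', '134', '121', '107', '98', '100', '108', '125', '132']
164 ['176', '178', '172', '169', '167', '165', '164', '160', '148', '139', '132', '114', '103', '99', '98', '101', '107', '122']
```

The head dropped 12 px (≈ 36 mm): the pin fell through. Releasing, rising and verifying.

Call:
drive_tool:
  angular:
    - [0,0,0]
    - [0,0,0]
    - [0,0,0]
    - [0,0,0]
    - [0,0,0]
    - [0,0,0]
    - [0,0,0]
    - [0,0,0]
    - [0,0,0]
    - [0,0,0]
    - [0,0,0]
    - [0,0,0]
  delta_pos:
    - [0,0,0]
    - [0,0,0]
    - [0,0,0]
    - [0,0,0]
    - [0,0,-1]
    - [0,0,-2]
    - [0,0,-3]
    - [0,0,-3]
    - [0,0,-3]
    - [0,0,-2]
    - [0,0,0]
    - [0,0,0]
  gripper: [6,6,6,6,6,6,6,6,6,6,6,6]

```text
time_s: 16.75
tool_pos: [0.4946, -0.2025, 0.2488]
tool_rot: [179.9, 0.0, 52.7]
force: [-0.7, 0.6, -1.2]
grip_width: 0.06
grasp_force: 0.0
```

```bash
python3 - <<'E'
from h import *
goto(.4935,-.2025,.109)
p=eyes.read_camera('wrist'); d=eyes.read_camera('side')
print(np.round(proj(d,[[.555,-.16,.117],[.555,-.16,.083]]),1))
c=lambda im:cv2.cvtColor(im,cv2.COLOR_RGB2BGR)
cv2.imwrite('pics/f.png',np.hstack([cv2.resize(c(d['pixels'][135:195,255:315]),(400,400),interpolation=cv2.INTER_CUBIC),cv2.resize(c(d['pixels'][80:340,150:410]),(400,400))]))
E
```

```text
tcp [ 0.4946 -0.2025  0.2488] [1.7995e+02 1.0000e-02 5.2650e+01] t 16.75 F [-0.7  0.6 -1.2] T [ 0.01 -0.04 -0.01] w 0.06 g 0.0
delta cm [-0.07 -0.1  13.98]
[[279.2 150.3]
 [278.5 161.5]]
```

View pics/f.png

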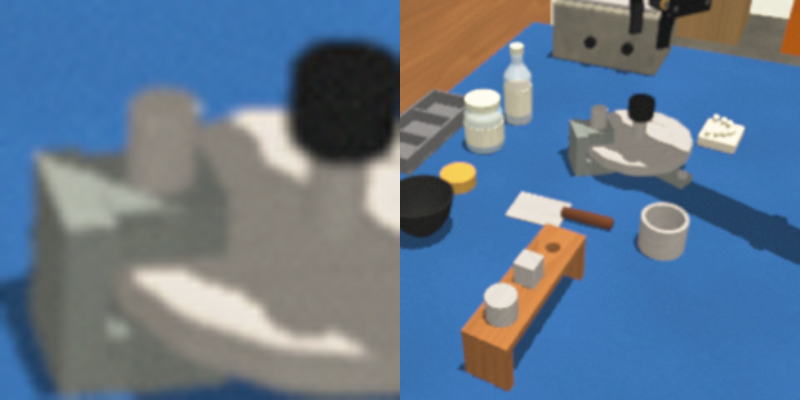

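Pin head seated flush on the block: its top is at row ≈150, where 150.3 is predicted for home. The other two pins are still in the rack.

```bash
python3 -c "
from cell import env; print(env.sign_off())"
```

```text
the job is handed in; nothing more can be done
None
```

The disc is locked: the index pin dropped through bore and disc and its head sits home on the guide block. The other two pins are still in the rack, and I handed the job in at about 17 s of the 72 s allowed.

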